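# Pair the bedside lamp with its amber switch

## Robot

A 6-joint arm with a two-finger parallel gripper is mounted at the origin on the work surface. World frame = base frame: x ahead of the robot, y to its left, z up, the work surface at z = 0. Lengths are in m, angles in rad, forces in N, time in s.
With the tool pointing down it reaches from about 0.35 to 0.875 m from the base axis. Payload 4.2 kg.
Tool frame: the origin (TCP) lies midway between the tips of the shut fingers; the grasp point (between the pads) lies 19 mm behind it (tcp_to_grasp is the z of the grasp point in the tool frame, in m); z points along the fingers, y is the line along which they close (so a half turn about z gives the same grasp; the last joint's range is limited). The gripper opens to 85 mm and grips with 20 to 120 N. Pads are 22 mm wide; open, the fingers measure 114 mm over their backs; the gripper's body (76 mm by 85 mm) begins 54 mm behind the grasp point. The pads swing forward as they close: fully open they stand 13 mm farther back than shut.
Start: joints at [1.547, 0.385, 0.008, 0, -1.194, -0.259], TCP at [0.174, 0.6, 0.231] pointing down, gripper open.
Joint ranges: [-3.14, 3.14], [-1.21, 2.06], [-1.07, 1.41], [-3.16, 2.05], [-2.99, -0.16], [-3.1, 3.1]. Speed limits (rad/s): [2.79, 2.79, 3.14, 3.14, 3.14, 3.14].

## Interface

Orientations are given as a unit quaternion [x, y, z, w].
In Python, from plant import observe, get_image, close_job, boxes_of, tip_of, tcp_to_grasp gives the robot as it stands. The module is installed in compiled form; this text tells all that it offers.
- The arm moves only by the tool jog_arm, never from a script. Its argument "moves" is a list that holds one entry, the list of rows, each a list of 7 numbers: the closure, from -1 (fully open) to 1 (shut), then the shift along the tool's x, y, z scaled (see below), then the turn, a rotation vector about the tool's x, y, z scaled (see below). In form: [[[gripper, x, y, z, ax, ay, az], ...]]. A call has 1 to 20 rows; each row is the pose to reach, as a shift and turn from the pose commanded when the call began, along the tool's axes at that moment, turning the shorter way round; what a row does not reach only later rows make up. The controller multiplies each number of a shift by 0.5 m and each number of a turn by 2 pi rad. A row lasts 1/10 s, in which the tool goes at most 50 mm and 8.59 degrees, less where a joint would pass 70% of its speed; a pose out of reach is approached as far as the arm can. A call with a number of a shift or a turn outside -1 to 1 is refused whole. A call with a gripper value outside its range is refused whole. The fingers move at their own pace and stop on an object; the grip force is fixed at half the most. Time passes only in rows, so rows that repeat a pose let the fingers close. It gives the time, the measured TCP pose, the force, the opening and the grip force at its end, in the units of the state.
- observe(): the state, without advancing time (a new reading comes with each control period).
- get_image(name): name is "scene" or "top"; returns a dict with "image" (420x560x3 uint8, blue, green, red), "fx", "fy", "cx", "cy" (pixels), "D" ([k1, k2, p1, p2, k3] as OpenCV has them; the pictures are not rectified), "T" (4x4, takes a point from camera to world coordinates). Camera axes: x right, y down, z forward; pixel columns grow to the right and rows downward; lengths in m; the calibration is good to about 2 mm. A picture is of the moment at which its call begins. There is no depth.
- close_job(): hands the job in; it is judged then, once.
Trained networks look in a picture, given as the dict that the camera call returned (one of the last four; its "shot" number tells which), for a name from the list of things; names that differ only in an ending like _2 or _b are one class to them, and where a whole thing is asked for, a point or a joint stands for the part that bears it (a point fixed in the world has none). Each returns a list of dicts, best first, with "score" (0 to 1); they miss things now and then, are a little off and sometimes report something else, mostly with a low value. They report only what shows in the picture. A call takes as long as a camera call. They do not tell look-alikes from the thing itself.
- boxes_of(picture, thing): "xyz" ([x, y, z] in m, in world coordinates, good to about 4 mm: the middle of the surface that is visible of it).
- tip_of(picture, thing): "xyz" ([x, y, z] in m, in world coordinates, good to about 4 mm: a listed point, or the origin of a listed thing).
The state is a dict: "time_s": time; "joint_positions": joint angles; "joint_velocities": joint speeds; "joint_efforts": joint torques, N m; "ee_pos": TCP position; "eef_rot": TCP orientation; "wrist_force": force on the tool from outside, world axes, zero at the start; "ft_torque": the same for the moment, N m; "grip_width": finger opening in m; "grip_force": force on a finger pad.
Only numpy, scipy, OpenCV 4.12 (cv2) and the standard library are available. Lean on these libraries where they do the work, as an engineer would, in place of code of your own. Each camera call takes 0.05 s, during which the arm holds its last target. There are 200 camera calls.

## Task

Pair the bedside lamp with its amber switch: press down lightly from above on the dark metal tip at the top of the cone lamp, so that its springy cap gives a little, then press the amber (orange) button on the wooden switch tray all the way down and let it come up again. Use only the fingertips: do not lift, shove or tip the lamp, do not press the blue, green or white buttons, leave everything else on the table where it is, and withdraw.

Things in the scene. Friction and masses are not known exactly. Their poses are not given: they have to be found in the camera images.
- lamp: cone-shaped table lamp, loose, 0.7 to 1.2 kg, standing on two stacked books (stack 40 mm high). Origin: centre of its underside, z up. White round foot 110 mm across and 55 mm high; cream-white cone shade from 170 mm across at 50 mm height to 30 mm across at 195 mm; on top a dark metal push-tip, 32 mm across, from 206 to 230 mm height
- tip_top (a point): centre of the flat top of the lamp's dark metal push-tip (27 mm across), 230 mm above the lamp's underside, about 270 mm above the table; moves down with the tip
- lamp_tip (a joint): how far the lamp's metal tip is pressed down, m: 0 up, 0.010 at its stop. A spring: starts to give at about 1 N, 3.5 N at 5 mm, 6 N at the stop, returns by itself. The lamp notices a press of 3 mm or more; more than 20 N on the lamp is too hard
- books: the two books under the lamp, fixed, lower one 160 x 210 mm, together 40 mm high. Origin: centre of the underside, on the table; z up
- tray: dark wooden switch tray, fixed, 136 x 136 x 10 mm, with four round push-button switches in a square, 62 mm apart (31 mm either way from the tray's centre along its x and y). Which colour is in which corner varies. Each has a grey housing with a coloured cap. Origin: centre of the underside; z up
- amber_base: the amber switch as a whole: grey round housing 46 mm across and 12 mm high, fixed on the tray, with its orange cap rising to 23 mm above the housing's underside. Origin: centre of the underside, on the tray
- amber_top (a point): centre of the top face of the amber (orange) push button's cap (cap 30 mm in diameter, pressed straight down); moves down with the cap
- amber (a joint): how far the amber button's cap is pressed down, m: 0 up, 0.007 fully down; a spring, fully down at about 4 N, returns by itself; it counts as pressed from 5 mm down
- mug: blue ceramic mug, loose, 76 mm across, 85 mm high, origin centre of underside, handle at its +y
- clock: wooden alarm clock, loose, 45 x 100 x 70 mm high, origin centre of underside
- remote: slim silver remote control, loose, 140 x 36 x 12 mm, long along its x, origin centre of underside
- cream: small amber glass cream jar with white cap, loose, 44 mm across, 45 mm high, origin centre of underside
- glasses_case: brown spectacles case, loose, 65 x 160 x 42 mm high, long along its y, origin centre of underside
- blue_top (a point): centre of the top face of the blue push button's cap (cap 30 mm in diameter, pressed straight down); moves down with the cap
- blue (a joint): how far the blue button's cap is pressed down, m: 0 up, 0.007 fully down; a spring, fully down at about 4 N, returns by itself; to be left alone
- green_top (a point): centre of the top face of the green push button's cap (cap 30 mm in diameter, pressed straight down); moves down with the cap
- green (a joint): how far the green button's cap is pressed down, m: 0 up, 0.007 fully down; a spring, fully down at about 4 N, returns by itself; to be left alone
- white_top (a point): centre of the top face of the white push button's cap (cap 30 mm in diameter, pressed straight down); moves down with the cap
- white (a joint): how far the white button's cap is pressed down, m: 0 up, 0.007 fully down; a spring, fully down at about 4 N, returns by itself; to be left alone
There are look-alikes about, which are no part of the job. Of the things that look like the lamp, the smallest one is meant.

How it is judged:
On the way, in this order (a step that is already met when the one before it is completed fails the run):
1. the lamp's metal tip is pressed at least 3 mm by the fingertips (value of joint lamp_tip above 0.003 m and contact force between the fingers and lamp above 0.5 N), for 0.04 s.
2. after that the amber button is pressed at least 5 mm down by the fingertips (value of joint amber above 0.005 m and contact force between the fingers and amber_base above 0.5 N and value of joint lamp_tip below 0.001 m), for 0.04 s.
At the end, for the whole second after the job is handed in: Tip and all buttons are up again; the lamp stands upright (within 0.05 rad), at rest, within 15 mm of where it was; mug, clock, remote, cream jar and glasses case are within 20 mm of where they were (value of joint each of lamp_tip, amber, blue, green, white below 0.001 m and distance of lamp from where it was at the start of the episode below 0.015 m and angle between lamp's own z axis and vertical below 0.05 rad and linear speed of lamp below 0.02 m/s and distance of each of mug, clock, remote, cream, glasses_case from where it was at the start of the episode below 0.02 m); the robot touches nothing.
It fails at once if more than 20 N on the lamp (a light touch only) (contact force between the arm and lamp above 20 N).
It fails at once if lamp shoved or lifted more than 15 mm, or tipped more than 0.2 rad (distance of lamp from where it was at the start of the episode above 0.015 m or angle between lamp's own z axis and vertical above 0.2 rad).
It fails at once if the blue, green or white button pressed 2 mm or more (value of joint any of blue, green, white above 0.002 m).
It fails at once if a bystander moved more than 20 mm (distance of any of mug, clock, remote, cream, glasses_case from where it was at the start of the episode above 0.02 m).
It also fails if it takes over 48 s, if anything falls off the work surface, if the arm or the gripper's body presses on something with over 40 N, if the wrist force passes 120 N, or if a joint passes its speed limit or range.

## Working session

There is one attempt and no reset: what is moved stays moved. The work goes in short steps, Python scripts to look and compute and a tool call to move; the robot and the scene stay as the last step left them, time stands still between calls to the robot, and variables do not carry over. Pictures are saved under pics/ and viewed, at most 10 in all, crops included, and the job is handed in when it is done.

Besides the shell and the picture viewer there is one more tool, called as name([rows], argument=value, ...), one row to a line, values as JSON. jog_arm: Moves the arm, as the interface text tells. Its arguments: {"type":"object","properties":{"moves":{"type":"array"}},"required":["moves"]}

```bash
mkdir -p pics
python3 - <<'E'
from plant import *
import cv2, numpy as np
s=observe(); print({k:np.round(s[k],3).tolist() for k in ("time_s","ee_pos","eef_rot","wrist_force","grip_width")}, tcp_to_grasp)
for n in("scene","top"):
    p=get_image(n); cv2.imwrite(f"pics/{n}0.png",p["image"])
    print(n,np.round(p["T"],3).tolist(),p["fx"])
    for t in("tip_top","lamp","amber_top","blue_top","green_top","white_top","tray","mug","clock","cream","glasses_case","remote","books"):
        print(t,[(np.round(d["xyz"],3).tolist(),round(d["score"],2)) for d in tip_of(p,t)])
E
```

```text
{'time_s': 0.0, 'ee_pos': [0.174, 0.6, 0.23], 'eef_rot': [0.99, -0.141, -0.0, 0.001], 'wrist_force': [-0.652, -0.025, 0.723], 'grip_width': 0.086} -0.0187
scene [[-0.741, 0.643, -0.193, 0.733], [0.672, 0.707, -0.222, 0.346], [-0.006, -0.294, -0.956, 1.136], [0.0, 0.0, 0.0, 1.0]] 388.6563949000279
tip_top [([0.272, 0.251, 0.329], 0.79), ([0.306, -0.29, 0.33], 0.72), ([0.578, -0.196, 0.271], 0.48)]
lamp [([0.576, -0.196, 0.04], 0.79), ([0.269, 0.25, 0.0], 0.77), ([0.305, -0.287, -0.004], 0.59)]
amber_top [([0.556, -0.003, -0.002], 0.72), ([0.552, 0.184, 0.029], 0.65), ([0.578, -0.195, 0.272], 0.43)]
blue_top [([0.569, 0.24, 0.03], 0.62)]
green_top [([0.491, 0.204, 0.034], 0.45)]
white_top [([0.516, 0.261, 0.033], 0.48)]
tray [([0.532, 0.221, 0.0], 0.76)]
mug [([0.784, 0.131, -0.001], 0.82)]
clock [([0.772, -0.154, 0.0], 0.77), ([0.378, 0.005, -0.001], 0.54)]
cream [([0.556, -0.003, -0.002], 0.75), ([0.783, 0.133, -0.001], 0.17)]
glasses_case []
remote [([0.377, 0.007, -0.002], 0.92)]
books [([0.581, -0.19, 0.002], 0.83)]
top [[-0.028, -0.993, 0.116, 0.359], [-0.999, 0.031, 0.022, 0.092], [-0.026, -0.115, -0.993, 1.587], [0.0, 0.0, 0.0, 1.0]] 450.9100603158357
tip_top [([0.278, 0.248, 0.331], 0.64), ([0.305, -0.287, 0.328], 0.63)]
lamp [([0.57, -0.198, 0.036], 0.92), ([0.31, -0.29, -0.003], 0.83)]
amber_top [([0.555, 0.186, 0.032], 0.57)]
blue_top [([0.781, 0.13, 0.0], 0.43), ([0.569, 0.244, 0.036], 0.36)]
green_top [([0.557, -0.004, 0.002], 0.74), ([0.494, 0.203, 0.032], 0.49)]
white_top [([0.513, 0.267, 0.03], 0.47)]
tray [([0.53, 0.224, -0.0], 0.69)]
mug [([0.783, 0.126, 0.0], 0.7)]
clock [([0.77, -0.149, 0.002], 0.58)]
cream [([0.557, -0.003, 0.005], 0.54), ([0.532, 0.223, 0.001], 0.22)]
glasses_case [([0.626, 0.481, 0.001], 0.82)]
remote [([0.371, 0.003, 0.001], 0.78)]
books [([0.623, 0.483, -0.003], 0.32)]
```

View pics/scene0.png

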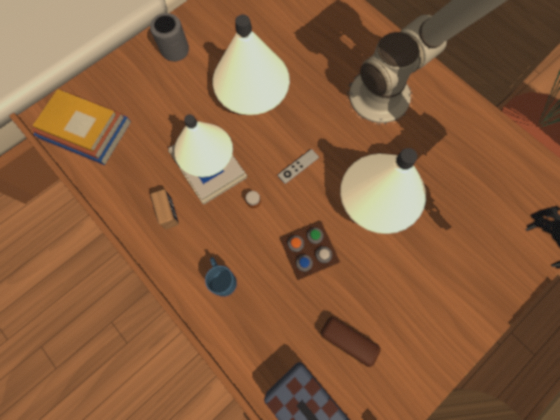

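View pics/top0.png

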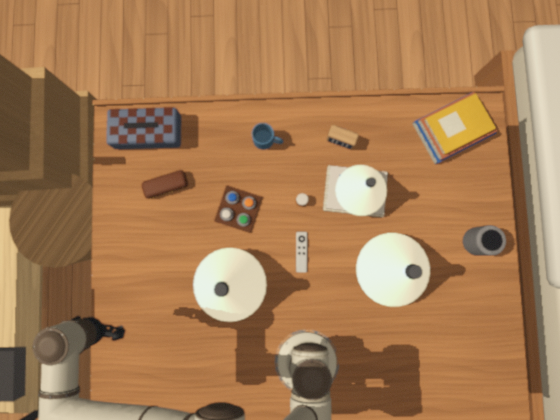

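The scene shows the small lamp on the books, with its tip at about (191,121) in "scene" and (370,182) in "top". The amber cap is at (296,243) and (249,202). The two larger cones, standing on the table, are decoys. I'll refine both points from colour blobs.

```bash
cat > h.py <<'E'
from plant import *
import cv2, numpy as np
from scipy.spatial.transform import Rotation as Ro
def ray(p,uv):
    K=np.array([[p["fx"],0,p["cx"]],[0,p["fy"],p["cy"]],[0,0,1]])
    n=cv2.undistortPoints(np.array([[uv]],float),K,np.array(p["D"],float))[0,0]
    T=np.array(p["T"]); return T[:3,3],T[:3,:3]@[n[0],n[1],1]
def onz(p,uv,z):
    c,d=ray(p,uv); return c+d*(z-c[2])/d[2]
def proj(p,X):
    K=np.array([[p["fx"],0,p["cx"]],[0,p["fy"],p["cy"]],[0,0,1]]); W=np.linalg.inv(np.array(p["T"]))
    return cv2.projectPoints(np.array([X],float),cv2.Rodrigues(W[:3,:3])[0],W[:3,3],K,np.array(p["D"],float))[0][0,0]
def tri(rs):
    A=0;b=0
    for c,d in rs:
        d=d/np.linalg.norm(d);P=np.eye(3)-np.outer(d,d);A=A+P;b=b+P@c
    return np.linalg.solve(A,b)
def shift(goal):
    s=observe(); return Ro.from_quat(s["eef_rot"]).inv().apply(np.array(goal)-s["ee_pos"])/0.5
E
python3 - <<'E'
from h import *
out=[]
def blob(p,m,uv):
    n,l,st,ce=cv2.connectedComponentsWithStats(m.astype(np.uint8))
    i=min(range(1,n),key=lambda i:np.hypot(*(ce[i]-uv)) if st[i,4]>8 else 999); return ce[i],st[i,4]
ps={n:get_image(n) for n in("scene","top")}
for nm,X,z in(("tip",(.577,-.196,.262),.262),("amber",(.554,.185,.031),.031)):
    rs=[]
    for n,p in ps.items():
        h=cv2.cvtColor(p["image"],cv2.COLOR_BGR2HSV); 
        m=(h[...,2]<95) if nm=="tip" else ((h[...,0]<14)&(h[...,1]>190)&(h[...,2]>150))
        uv=proj(p,X); r=np.zeros(m.shape,bool); a,b=int(uv[0]),int(uv[1]); r[b-14:b+14,a-14:a+14]=1
        c,ar=blob(p,m&r,uv); rs.append(ray(p,c)); print(nm,n,uv.round(1),c.round(1),ar,onz(p,c,z).round(4))
    print(tri(rs).round(4))
for n,p in ps.items(): 
  for q in("tip_top","amber_top"): print(n,q,[(np.round(d["xyz"],3).tolist(),round(d["score"],2)) for d in tip_of(p,q)])
  uv=proj(p,(.56,0,.1)).astype(int); c=p["image"][max(uv[1]-100,0):uv[1]+100,max(uv[0]-133,0):uv[0]+133]
  cv2.imwrite(f"pics/{n}1.png",cv2.resize(c,None,fx=3,fy=3,interpolation=cv2.INTER_CUBIC))
print("to [.45,.45,.46]",shift([.45,.45,.46]),"above tip",shift([.577,-.196,.4]))
E
```

```text
tip scene [187.8 120.1] [182.8 123.3] 270 [ 0.5919 -0.1973  0.262 ]
tip top [371.3 180.2] [370.2 182.2] 37 [ 0.571  -0.1924  0.262 ]
[ 0.5818 -0.203   0.2414]
amber scene [294.8 242.8] [295.4 242.4] 54 [0.5519 0.1851 0.031 ]Traceback (most recent call last):
  File "<stdin>", line 13, in <module>
  File "<stdin>", line 5, in blob
ValueError: min() iterable argument is empty
```

Run:
```python
from h import *
def blob(m,uv):
    n,l,st,ce=cv2.connectedComponentsWithStats(m.astype(np.uint8))
    return [(ce[i].round(1).tolist(),int(st[i,4])) for i in range(1,n) if st[i,4]>8]
ps={n:get_image(n) for n in("scene","top")}
for nm,X,z in(("tip",(.577,-.196,.262),.262),("amber",(.554,.185,.031),.031)):
    for n,p in ps.items():
        h=cv2.cvtColor(p["image"],cv2.COLOR_BGR2HSV).astype(int)
        uv=proj(p,X); a,b=int(uv[0]),int(uv[1]); r=np.zeros(h.shape[:2],bool); r[b-13:b+14,a-13:a+14]=1
        for th in ((60,75,90) if nm=="tip" else (150,170,190)):
            m=(h[...,2]<th)&(h[...,1]<110) if nm=="tip" else ((h[...,0]<14)&(h[...,1]>th)&(h[...,2]>160))
            print(nm,n,th,[(c,k,onz(p,c,z).round(4).tolist()) for c,k in blob(m&r,uv)])
for n,p in ps.items():
  for q in("tip_top","amber_top"): print(n,q,[(np.round(d["xyz"],3).tolist(),round(d["score"],2)) for d in tip_of(p,q)])
c=[]
for n,X in(("scene",(.577,-.196,.26)),("top",(.577,-.196,.26)),("scene",(.554,.185,.033)),("top",(.554,.185,.033))):
  p=ps[n]; uv=proj(p,X); a,b=uv.round().astype(int); c.append(cv2.resize(p["image"][b-20:b+21,a-20:a+21],(290,290),interpolation=cv2.INTER_NEAREST)); print(n,a,b)
cv2.imwrite("pics/c1.png",np.vstack([np.hstack(c[:2]),np.hstack(c[2:])]))
print("to [.3,.6,.46]",shift([.3,.6,.46]),"above tip",shift([.577,-.196,.4]))
```

```text
tip scene 60 [([189.9, 123.6], 24, [0.5793, -0.1848, 0.262])]
tip scene 75 [([189.8, 121.1], 95, [0.5751, -0.1905, 0.262])]
tip scene 90 [([189.8, 120.8], 113, [0.5746, -0.1912, 0.262])]
tip top 60 []
tip top 75 []
tip top 90 []
amber scene 150 [([295.9, 242.5], 70, [0.551, 0.1863, 0.031])]
amber scene 170 [([295.7, 242.4], 66, [0.5513, 0.1857, 0.031])]
amber scene 190 [([295.4, 242.4], 54, [0.5519, 0.1851, 0.031])]
amber top 150 [([250.1, 201.6], 17, [0.5531, 0.178, 0.031])]
amber top 170 []
amber top 190 []
scene tip_top [([0.305, -0.291, 0.33], 0.77), ([0.576, -0.195, 0.271], 0.47)]
scene amber_top [([0.55, 0.184, 0.029], 0.55), ([0.576, -0.196, 0.272], 0.45)]
top tip_top [([0.306, -0.288, 0.325], 0.72), ([0.276, 0.251, 0.328], 0.59), ([0.573, -0.196, 0.272], 0.42)]
top amber_top [([0.556, 0.187, 0.03], 0.48), ([0.513, 0.266, 0.027], 0.39), ([0.546, 0.188, 0.009], 0.3)]
scene 188 121
top 371 180
scene 295 243
top 248 201
to [.3,.6,.46] [ 0.24135629 -0.06978592 -0.45743832] above tip [ 1.21761679  1.3043635  -0.33740156]
```

View pics/c1.png

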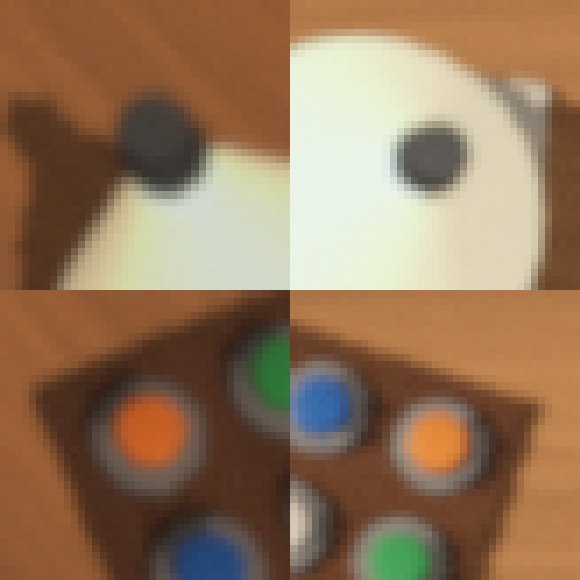

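The crop shows the dark tip centred at about (189.7,119.3) in scene and (370.6,181.8) in top. The orange cap is at (295.7,242.4) and (248.4,201.9). I take the tip as ≈ (0.574,-0.195,0.270) and amber as ≈ (0.5515,0.1845,0.033). The amber position agrees with the tray geometry. I'll go up and around, with the fingers shut.

jog_arm([
  [[1, 0, 0, -0.46, 0, 0, 0], [1, 0, 0, -0.46, 0, 0, 0], [1, 0, 0, -0.46, 0, 0, 0], [1, 0, 0, -0.46, 0, 0, 0], [1, 0, 0, -0.46, 0, 0, 0], [1, 0.86, 0.27, -0.46, 0, 0, 0], [1, 0.86, 0.27, -0.46, 0, 0, 0], [1, 0.86, 0.27, -0.46, 0, 0, 0], [1, 0.86, 0.27, -0.46, 0, 0, 0], [1, 0.86, 0.27, -0.46, 0, 0, 0], [1, 0.86, 0.27, -0.46, 0, 0, 0], [1, 0.86, 0.27, -0.46, 0, 0, 0], [1, 0.86, 0.27, -0.46, 0, 0, 0], [1, 0.86, 0.27, -0.46, 0, 0, 0], [1, 0.86, 0.27, -0.46, 0, 0, 0], [1, 0.86, 0.27, -0.46, 0, 0, 0]],
])

```text
time_s: 3.4
ee_pos: [0.5507, 0.3496, 0.4604]
eef_rot: [0.99, -0.142, -0.0, 0.0]
wrist_force: [0.6, 0.7, 0.0]
grip_width: 0.0
grip_force: 0.0
```

Run:
```python
from h import *
s=observe(); print({k:np.round(s[k],3).tolist() for k in ("time_s","ee_pos","eef_rot","wrist_force","grip_width","joint_positions")}, shift([.574,-.195,.42]))
```

```text
{'time_s': 3.4, 'ee_pos': [0.551, 0.35, 0.46], 'eef_rot': [0.99, -0.142, -0.0, 0.0], 'wrist_force': [0.606, 0.654, 0.044], 'grip_width': 0.0, 'joint_positions': [0.813, 0.396, 0.578, -0.0, -1.754, 0.472]} [0.35141814 1.03191238 0.08165398]
```

jog_arm([
  [[1, 0.335, 0.98, 0, 0, 0, 0], [1, 0.335, 0.98, 0, 0, 0, 0], [1, 0.335, 0.98, 0, 0, 0, 0], [1, 0.335, 0.98, 0, 0, 0, 0], [1, 0.335, 0.98, 0, 0, 0, 0], [1, 0.335, 0.98, 0, 0, 0, 0], [1, 0.335, 0.98, 0, 0, 0, 0], [1, 0.335, 0.98, 0, 0, 0, 0], [1, 0.335, 0.98, 0, 0, 0, 0], [1, 0.335, 0.98, 0, 0, 0, 0], [1, 0.335, 0.98, 0, 0, 0, 0], [1, 0.335, 0.98, 0, 0, 0, 0], [1, 0.335, 0.98, 0, 0, 0, 0]],
])

```text
time_s: 4.7
ee_pos: [0.5736, -0.1657, 0.4616]
eef_rot: [0.99, -0.14, 0.0, -0.0]
wrist_force: [-0.2, 0.6, 0.2]
grip_width: -0.0003
grip_force: 0.0
```

Run:
```python
from h import *
s=observe(); print({k:np.round(s[k],3).tolist() for k in ("time_s","ee_pos","eef_rot","wrist_force","joint_positions")}, shift([.574,-.195,.29]))
p=get_image("scene"); cv2.imwrite("pics/scene2.png",p["image"])
for q in("tip_top",): print(q,[(np.round(d["xyz"],3).tolist(),round(d["score"],2)) for d in tip_of(p,q)])
```

```text
{'time_s': 4.7, 'ee_pos': [0.574, -0.166, 0.462], 'eef_rot': [0.99, -0.14, 0.0, -0.0], 'wrist_force': [-0.217, 0.565, 0.237], 'joint_positions': [-0.01, 0.282, 0.415, -0.0, -1.704, 1.299]} [0.01682873 0.05623602 0.34318918]
tip_top [([0.275, 0.248, 0.325], 0.93), ([0.575, -0.196, 0.272], 0.7), ([0.306, -0.29, 0.328], 0.45)]
```

View pics/scene2.png

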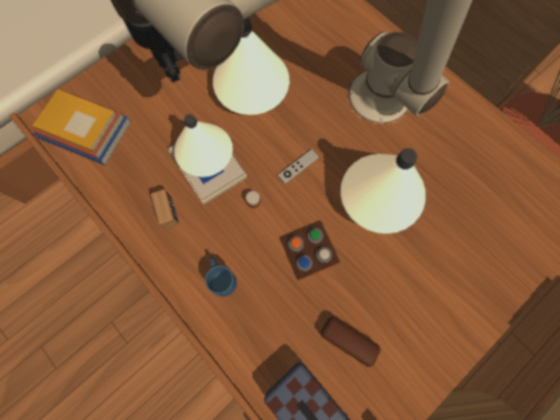

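The arm is clear of everything, with the fingertips at about (172,72). I'll centre over the tip and descend to 20 mm above it.

jog_arm([
  [[1, 0.017, 0.056, 0, 0, 0, 0], [1, 0.017, 0.056, 0.1, 0, 0, 0], [1, 0.017, 0.056, 0.2, 0, 0, 0], [1, 0.017, 0.056, 0.28, 0, 0, 0], [1, 0.017, 0.056, 0.32, 0, 0, 0], [1, 0.017, 0.056, 0.34, 0, 0, 0], [1, 0.017, 0.056, 0.34, 0, 0, 0], [1, 0.017, 0.056, 0.34, 0, 0, 0]],
])

```text
time_s: 5.6
ee_pos: [0.575, -0.1956, 0.2931]
eef_rot: [0.99, -0.14, 0.002, 0.0]
wrist_force: [0.3, -0.4, 0.4]
grip_width: -0.0002
grip_force: 0.0
```

Run:
```python
from h import *
s=observe(); print({k:np.round(s[k],4).tolist() for k in ("time_s","ee_pos","wrist_force")}, shift([.574,-.195,.265]))
c=[]
for n in("scene","top"):
  p=get_image(n); a,b=proj(p,(.575,-.196,.28)).round().astype(int); print(a,b,proj(p,s["ee_pos"]),proj(p,(.574,-.195,.27)))
  c.append(cv2.resize(p["image"][b-25:b+26,a-25:a+26],(390,390),interpolation=cv2.INTER_NEAREST))
cv2.imwrite("pics/c2.png",np.hstack(c))
```

```text
{'time_s': 5.6, 'ee_pos': [0.575, -0.1956, 0.2931], 'wrist_force': [0.2711, -0.4066, 0.4252]} [-0.00243501 -0.00052702  0.05621799]
187 116 [185.49304589 113.19372484] [188.25568701 118.01593166]
373 180 [373.42279322 179.03233374] [371.58294261 180.72173274]
```

View pics/c2.png

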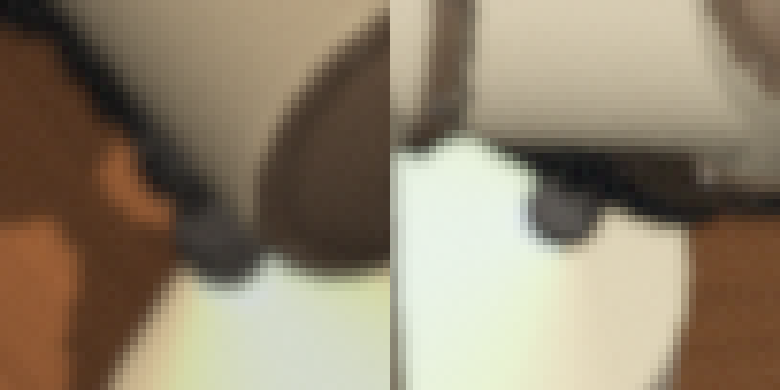

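The arm occludes most of the tip, at (187,116) in scene and (373,180) in top, but the fingers line up with it. I'll press in slowly and watch the force.

jog_arm([
  [[1, -0.002, 0, 0.02, 0, 0, 0], [1, -0.002, 0, 0.036, 0, 0, 0], [1, -0.002, 0, 0.042, 0, 0, 0], [1, -0.002, 0, 0.045, 0, 0, 0], [1, -0.002, 0, 0.048, 0, 0, 0], [1, -0.002, 0, 0.05, 0, 0, 0], [1, -0.002, 0, 0.052, 0, 0, 0], [1, -0.002, 0, 0.054, 0, 0, 0], [1, -0.002, 0, 0.054, 0, 0, 0], [1, -0.002, 0, 0.054, 0, 0, 0]],
])

```text
time_s: 6.7
ee_pos: [0.5731, -0.1959, 0.2646]
eef_rot: [0.99, -0.141, 0.0, 0.0]
wrist_force: [-1.3, 0.3, 3.6]
grip_width: -0.0002
grip_force: 1.7
```

jog_arm([
  [[1, 0, 0, 0.002, 0, 0, 0], [1, 0, 0, 0.002, 0, 0, 0], [1, 0, 0, 0.002, 0, 0, 0]],
])

```text
time_s: 7.0
ee_pos: [0.5731, -0.1958, 0.2635]
eef_rot: [0.99, -0.141, 0.0, 0.0]
wrist_force: [-3.0, -0.1, 4.4]
grip_width: 0.0002
grip_force: 2.0
```

Run:
```python
from h import *
s=observe(); print({k:np.round(s[k],4).tolist() for k in ("time_s","ee_pos","wrist_force")})
```

```text
{'time_s': 7.0, 'ee_pos': [0.5731, -0.1958, 0.2635], 'wrist_force': [-2.9778, -0.096, 4.4235]}
```

It pressed about 6 mm at 4.4 N. Withdrawing straight up.

jog_arm([
  [[1, 0, 0, -0.01, 0, 0, 0], [1, 0, 0, -0.03, 0, 0, 0], [1, 0, 0, -0.08, 0, 0, 0], [1, 0, 0, -0.16, 0, 0, 0], [1, 0, 0, -0.24, 0, 0, 0], [1, 0, 0, -0.32, 0, 0, 0], [1, 0, 0, -0.36, 0, 0, 0], [1, 0, 0, -0.36, 0, 0, 0], [1, 0, 0, -0.36, 0, 0, 0]],
])

```text
time_s: 7.9
ee_pos: [0.5734, -0.1953, 0.4429]
eef_rot: [0.99, -0.141, 0.0, -0.001]
wrist_force: [-0.0, -0.5, -1.2]
grip_width: 0.0001
grip_force: 0.0
```

Run:
```python
from h import *
s=observe(); print({k:np.round(s[k],4).tolist() for k in ("time_s","ee_pos","wrist_force")},shift([.5515,.1845,.42]),shift([.5515,.1845,.033]))
for n in("scene","top"):
  p=get_image(n)
  for q in("tip_top","lamp","amber_top"): print(q,[(np.round(d["xyz"],3).tolist(),round(d["score"],2)) for d in tip_of(p,q)])
```

```text
{'time_s': 7.9, 'ee_pos': [0.5734, -0.1953, 0.4429], 'wrist_force': [-0.023, -0.5118, -1.1857]} [-0.25380362 -0.71717751  0.04666675] [-0.25388148 -0.7162242   0.82066616]
tip_top [([0.272, 0.251, 0.328], 0.53)]
lamp [([0.306, -0.29, -0.005], 0.94), ([0.272, 0.253, -0.002], 0.91), ([0.577, -0.194, 0.044], 0.63)]
amber_top [([0.552, 0.182, 0.03], 0.59)]
tip_top [([0.276, 0.247, 0.331], 0.67), ([0.306, -0.289, 0.326], 0.5), ([0.572, 0.242, 0.035], 0.49), ([0.574, -0.195, 0.272], 0.45)]
lamp [([0.307, -0.29, -0.003], 0.87), ([0.572, -0.194, 0.04], 0.71)]
amber_top [([0.554, 0.187, 0.032], 0.58)]
```

jog_arm([
  [[1, -0.254, -0.717, 0, 0, 0, 0], [1, -0.254, -0.717, 0, 0, 0, 0], [1, -0.254, -0.717, 0, 0, 0, 0], [1, -0.254, -0.717, 0, 0, 0, 0], [1, -0.254, -0.717, 0, 0, 0, 0], [1, -0.254, -0.717, 0, 0, 0, 0], [1, -0.254, -0.717, 0, 0, 0, 0], [1, -0.254, -0.717, 0, 0, 0, 0], [1, -0.254, -0.717, 0, 0, 0, 0], [1, -0.254, -0.717, 0.1, 0, 0, 0], [1, -0.254, -0.717, 0.2, 0, 0, 0], [1, -0.254, -0.717, 0.3, 0, 0, 0], [1, -0.254, -0.717, 0.4, 0, 0, 0], [1, -0.254, -0.717, 0.4, 0, 0, 0]],
])

```text
time_s: 9.7
ee_pos: [0.5467, 0.1811, 0.2356]
eef_rot: [0.99, -0.142, -0.007, 0.005]
wrist_force: [-0.1, -0.1, -0.2]
grip_width: 0.0003
grip_force: 0.0
```

Run:
```python
from h import *
s=observe(); print({k:np.round(s[k],4).tolist() for k in ("time_s","ee_pos","wrist_force","joint_positions")},shift([.5515,.1845,.033]))
ps=[get_image(n)["image"] for n in("scene","top")]
cv2.imwrite("pics/a.png",cv2.resize(np.hstack(ps),(800,300),interpolation=cv2.INTER_AREA))
```

```text
{'time_s': 9.7, 'ee_pos': [0.5467, 0.1811, 0.2356], 'wrist_force': [-0.1084, -0.0687, -0.1757], 'joint_positions': [0.5996, 0.307, -0.096, -0.0029, -1.1848, 0.6876]} [ 0.01257945 -0.01397057  0.40488574]
```

View pics/a.png

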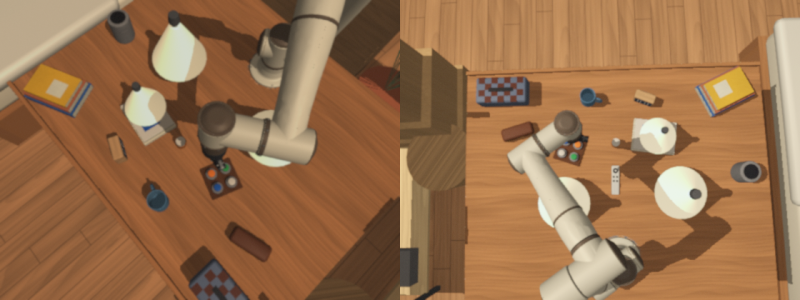

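The forearm passes above the large decoy lamp. From my kinematic estimate the margin is over 0.1 m even at press depth. I'll descend to about 30 mm above the amber cap and let the arm settle.

jog_arm([
  [[1, 0, 0, 0.06, 0, 0, 0], [1, 0, 0, 0.12, 0, 0, 0], [1, 0, 0, 0.18, 0, 0, 0], [1, 0, 0, 0.24, 0, 0, 0], [1, 0, 0, 0.3, 0, 0, 0], [1, 0, 0, 0.34, 0, 0, 0], [1, 0, 0, 0.36, 0, 0, 0], [1, 0, 0, 0.36, 0, 0, 0], [1, 0, 0, 0.36, 0, 0, 0], [1, 0, 0, 0.36, 0, 0, 0]],
])

```text
time_s: 10.8
ee_pos: [0.5527, 0.1848, 0.0655]
eef_rot: [0.99, -0.141, 0.002, -0.001]
wrist_force: [-0.3, -0.1, -0.5]
grip_width: 0.0
grip_force: 0.0
```

Run:
```python
from h import *
s=observe(); print({k:np.round(s[k],4).tolist() for k in ("time_s","ee_pos","wrist_force","joint_positions")},shift([.5515,.1845,.033]))
c=[]
for n in("scene","top"):
  p=get_image(n); a,b=proj(p,(.5515,.1845,.04)).round().astype(int); print(n,a,b,proj(p,s["ee_pos"]),proj(p,(.5515,.1845,.033)))
  print([(np.round(d["xyz"],3).tolist(),round(d["score"],2)) for d in tip_of(p,"amber_top")])
  c.append(cv2.resize(p["image"][b-50:b+51,a-50:a+51],(390,390),interpolation=cv2.INTER_CUBIC))
cv2.imwrite("pics/c3.png",np.hstack(c))
```

```text
{'time_s': 10.8, 'ee_pos': [0.5527, 0.1848, 0.0655], 'wrist_force': [-0.2605, -0.1492, -0.5331], 'joint_positions': [0.6006, 0.4803, -0.3058, 0.0006, -0.7804, 0.6873]} [-0.00232882  0.00140718  0.06492553]
scene 295 241 [295.38065064 239.86897122] [295.36893113 241.99557672]
[]
top 248 202 [247.50820365 200.53412935] [248.19738163 202.03212546]
[]
```

View pics/c3.png

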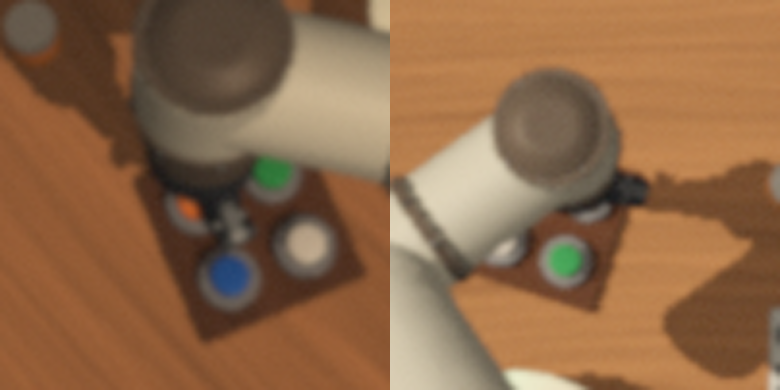

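The fingers are over the amber cap, and blue (230,275), white and green are clear in the crop. Pressing slowly.

jog_arm([
  [[1, -0.002, 0.001, 0.03, 0, 0, 0], [1, -0.002, 0.001, 0.054, 0, 0, 0], [1, -0.002, 0.001, 0.06, 0, 0, 0], [1, -0.002, 0.001, 0.064, 0, 0, 0], [1, -0.002, 0.001, 0.068, 0, 0, 0], [1, -0.002, 0.001, 0.072, 0, 0, 0], [1, -0.002, 0.001, 0.075, 0, 0, 0], [1, -0.002, 0.001, 0.077, 0, 0, 0], [1, -0.002, 0.001, 0.077, 0, 0, 0], [1, -0.002, 0.001, 0.077, 0, 0, 0]],
])

```text
time_s: 12.0
ee_pos: [0.5501, 0.1837, 0.026]
eef_rot: [0.99, -0.141, 0.0, 0.0]
wrist_force: [-3.8, -0.8, 8.4]
grip_width: 0.0001
grip_force: 4.2
```

8.4 N at z = 0.026 means it is fully down at its stop. Withdrawing straight up.

jog_arm([
  [[1, 0, 0, -0.01, 0, 0, 0], [1, 0, 0, -0.03, 0, 0, 0], [1, 0, 0, -0.08, 0, 0, 0], [1, 0, 0, -0.16, 0, 0, 0], [1, 0, 0, -0.24, 0, 0, 0], [1, 0, 0, -0.32, 0, 0, 0], [1, 0, 0, -0.4, 0, 0, 0], [1, 0, 0, -0.5, 0, 0, 0], [1, 0, 0, -0.6, 0, 0, 0], [1, 0, 0, -0.7, 0, 0, 0], [1, 0, 0, -0.8, 0, 0, 0], [1, 0, 0, -0.8, 0, 0, 0], [1, 0, 0, -0.8, 0, 0, 0], [1, 0, 0, -0.8, 0, 0, 0]],
])

```text
time_s: 13.4
ee_pos: [0.5497, 0.1838, 0.4235]
eef_rot: [0.99, -0.141, -0.001, 0.0]
wrist_force: [0.1, -0.2, -0.6]
grip_width: 0.0001
grip_force: 0.0
```

Run:
```python
from h import *
s=observe(); print({k:np.round(s[k],4).tolist() for k in ("time_s","ee_pos","wrist_force")})
for n in("scene","top"):
  p=get_image(n); cv2.imwrite(f"pics/{n}_end.png",p["image"])
  for q in("tip_top","lamp","amber_top","mug","clock","cream","remote","glasses_case"): print(q,[(np.round(d["xyz"],3).tolist(),round(d["score"],2)) for d in tip_of(p,q)])
```

```text
{'time_s': 13.4, 'ee_pos': [0.5497, 0.1838, 0.4235], 'wrist_force': [0.0835, -0.1718, -0.6157]}
tip_top [([0.304, -0.288, 0.33], 0.74), ([0.568, 0.244, 0.031], 0.5), ([0.575, -0.196, 0.273], 0.42)]
lamp [([0.304, -0.29, -0.002], 0.68), ([0.576, -0.196, 0.039], 0.62), ([0.268, 0.252, -0.002], 0.6)]
amber_top [([0.551, 0.184, 0.034], 0.42)]
mug [([0.785, 0.13, -0.001], 0.87)]
clock [([0.772, -0.151, -0.0], 0.67)]
cream [([0.561, -0.002, 0.002], 0.44)]
remote []
glasses_case [([0.63, 0.477, 0.001], 0.59)]
tip_top [([0.304, -0.287, 0.327], 0.75), ([0.577, -0.196, 0.275], 0.66)]
lamp [([0.306, -0.289, -0.001], 0.97)]
amber_top [([0.555, 0.187, 0.033], 0.58)]
mug [([0.781, 0.126, 0.002], 0.71)]
clock [([0.768, -0.155, 0.001], 0.91)]
cream [([0.551, -0.004, 0.004], 0.59), ([0.571, -0.196, 0.039], 0.29)]
remote [([0.374, 0.006, -0.002], 0.98)]
glasses_case [([0.624, 0.481, 0.0], 0.54), ([0.553, -0.001, 0.006], 0.29)]
```

View pics/scene_end.png

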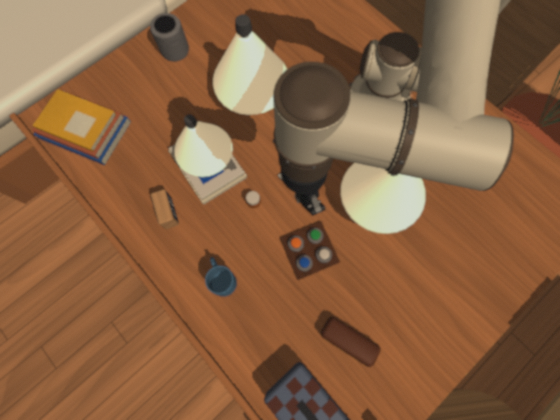

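The arm is clear, the lamp tip is still at about (191,121), the amber cap is up at (296,243), and all the objects are where they were. Handing in.

```bash
python3 -c "
from plant import *
print(close_job())"
```

```text
the job is handed in; nothing more can be done
None
```

I pressed the lamp tip about 6 mm at 4.4 N, then pressed the amber button fully down (8.4 N) and let it come up; the final pictures show the lamp and the other objects where they were, and the job is handed in, with no verdict returned.

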